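# Set up the potter's hand rest: swing the arm out and press the pad cap home

### The job

Set up the hand rest beside the banding wheel: swing its arm out (the upright knob is the handle) until it clicks into place against its end stop, and then fetch the round pad cap and press it down over the stud at the arm's tip until it snaps fully home. Do not let up after the click: your program finishes while the gripper is still on the cap, holding it pressed firmly down on the arm. Leave the freshly thrown bowl on the banding wheel alone.

Things in the scene. Friction and masses are not known exactly. Their poses are not given: they have to be found in the camera images.
- rest_hinge (a point): Hand-rest stand: round dark steel base 116 mm across, 12 mm high, fixed to the table, with a post and an index plate 92 mm across. The point lies on the vertical hinge axis at the arm's underside, 50 mm above the table. Its x axis is where the arm points at joint value 0. The hub here rises to 70 mm above the table.
- swing_arm (a joint): Arm angle about the hinge, rad: 0 folded, grows clockwise seen from above to the end stop at 1.40. Stays where left, with light friction (1 N at the knob). From 1.08 a spring ball resists (3 to 5 N at the knob); past 1.26 it pushes the arm on to the stop and holds it there. Seated means within 0.04 of the stop.
- rest_knob (a point): Upright round black knob on the arm, 18 mm across, 36 mm high, 60 mm from the hinge axis; the point is its centre, half-way up, 18 mm above the arm's top. The arm is a flat aluminium bar 24 mm wide, 10 mm thick, its top 60 mm above the table, reaching 152 mm from the hinge. Axes turn with the arm: x along it away from the hinge, z up.
- stud_seat (a point): Seat for the cap, on the arm 130 mm from the hinge axis: top of a collar 40 mm across, 64 mm above the table. From it rises a steel stud 16 mm thick, 22 mm high, its top 8 mm tapered to 10 mm; three spring balls stick out of it 4 mm, 8 mm above the seat. x along the arm away from the hinge, z up.
- cap_center (a point): Pad cap: plain grey plastic drum 44 mm across, 36 mm high, about 60 g, on the table, mouth (20 mm wide) down; the point is its centre, half-way up, z up. Over the stud it meets the balls with its rim 13 mm above the seat; 10 to 15 N forces it past them, then the force drops and it snaps down. Home: rim on the collar, this point 18 mm above stud_seat.
- bowl_center (a point): Freshly thrown terracotta bowl, 128 mm across and 55 mm high, standing on the banding wheel (a round turntable 200 mm across and 46 mm high, which does not move). The point is the centre of the bowl, half-way up. To be left alone.

How it is judged:
By the outcome, as a careful person would: the job done as asked, in the order asked, and still so for the second after the job is handed in, while the arm keeps its last pose, push and grip.
It also fails if it takes over 66 s, if anything falls off the work surface, if the arm or the gripper's body presses on something with over 40 N, if the wrist force passes 120 N, or if a joint passes its speed limit or range.

### The arm

A 6-joint arm with a two-finger parallel gripper is mounted at the origin on the work surface. World frame = base frame: x ahead of the robot, y to its left, z up, the work surface at z = 0. Lengths are in m, angles in rad, forces in N, time in s.
With the tool pointing down it reaches from about 0.3 to 0.775 m from the base axis. Payload 14.6 kg.
Tool frame: the origin (TCP) lies at the very end of the fingers, on their centre line; the grasp point (between the pads) lies 19 mm behind it; z points along the fingers, y is the direction in which the jaws open and shut (so a half turn about z gives the same grasp; the last joint's range is limited). The gripper opens to 94 mm and grips with 3 to 60 N. Pads are 16 mm wide; open, the fingers measure 119 mm over their backs; the gripper's body (75 mm by 177 mm) begins 78 mm behind the grasp point.
Start: joints at [-1.214, 0.3, 1.521, -0, 1.321, -0.067], TCP at [0.226, -0.501, 0.181] pointing down, gripper open.
Joint ranges: [-3.03, 3.03], [-0.79, 2.21], [0.23, 2.52], [-1.04, 4.18], [0, 3.07], [-2.55, 2.55]. Speed limits (rad/s): [2.22, 2.22, 2.57, 3.14, 3.14, 3.14].

### API

Orientations are given as [roll, pitch, yaw] about the fixed x, y, z axes, in that order (R = Rz(yaw) Ry(pitch) Rx(roll)).
In Python, from station import get_obs, vision, hand_in gives the robot as it stands.
- The arm moves only by the tool play_rows, never from a script. Its argument "moves" is a list of rows, each an object with "claw": the opening, from 0 (shut) to 1 (fully open); "linear": the shift along the tool's x, y, z in mm, a list of three; "turn": the turn, a rotation vector about the tool's x, y, z in rad, a list of three. In form: [{"claw": claw, "linear": [tx, ty, tz], "turn": [ax, ay, az]}, ...]. A call has 1 to 8 rows; each row is the pose to reach, as a shift and turn from the pose measured when the call began, along the tool's axes at that moment; what a row does not reach only later rows make up. A row lasts 1/8 s, in which the tool goes at most 62.5 mm and 10.7 degrees, less where a joint would pass 70% of its speed; a pose out of reach is approached as far as the arm can. A call with a gripper value outside its range is refused whole. The fingers move at their own pace and stop on an object; "force" is the grip in N (left out, the last holds). Time passes only in rows, so rows that repeat a pose let the fingers close. It gives the time, the measured TCP pose, the force and the opening at its end, in the units of the state.
- get_obs(): the state, without advancing time (a new reading comes with each control period).
- vision.camera(name): name is "side" or "top" or "wrist"; returns the picture (480x640x3 uint8, blue, green, red); there is no depth.
- vision.camera_info(name): a dict with "camera_matrix" (3x3 intrinsics, pixels), "rvec" (rotation vector, rad) and "tvec" (3), from world to camera coordinates, as OpenCV has them; the wrist camera has in their place "mount" (4x4, takes a point from camera to tool coordinates, whose origin is the TCP and whose axes are the flange's). Camera axes: x right, y down, z forward; pixel columns grow to the right and rows downward; lengths in m; the calibration is good to about 2 mm. A picture is of the moment at which its call begins: read the wrist's pose just before it. camera_info takes no time and is no camera call.
- hand_in(): hands the job in, once; it reports no verdict.
The state is a dict: "time_s": time; "qpos": joint angles; "joint_vel": joint speeds; "tau": joint torques, N m; "ee_pos": TCP position; "eef_rot": TCP orientation; "force": force on the tool from outside, world axes, zero at the start; "moment": the same for the moment, N m; "grip_width": finger opening in m.
Only numpy, scipy, OpenCV 4.12 (cv2) and the standard library are available. Lean on these libraries where they do the work, as an engineer would, in place of code of your own. Each camera call takes 0.05 s, during which the arm holds its last target.

## Working session

There is one attempt and no reset: what is moved stays moved. The work goes in short steps, Python scripts to look and compute and a tool call to move; the robot and the scene stay as the last step left them, time stands still between calls to the robot, and variables do not carry over. Pictures are saved under pics/ and viewed, and the job is handed in when it is done.

Besides the shell and the picture viewer there is one more tool, called by a JSON object that holds its "fn" and its "kwargs". play_rows: Moves the arm, as the interface text tells. Its arguments: {"type":"object","properties":{"moves":{"type":"array","items":{"type":"object","properties":{"claw":{"type":"number"},"linear":{"type":"array","items":{"type":"number"}},"turn":{"type":"array","items":{"type":"number"}}}}},"force":{"type":"number"}},"required":["moves"]}

```bash
mkdir -p pics; ls; python3 - <<'E'
from station import get_obs, vision
import cv2
o=get_obs()
for k in o: print(k,o[k])
for n in("side","top","wrist"):
    cv2.imwrite(f"pics/{n}0.png",vision.camera(n)); print(n,vision.camera_info(n))
E
```

```text
pics
time_s 0.0
qpos [-1.21360815e+00  3.00490400e-01  1.52158663e+00  1.36262947e-05
  1.32070361e+00 -6.66291370e-02]
joint_vel [-0.00104319  0.00069176 -0.00109551  0.00179665 -0.00039273  0.00131832]
tau [ 2.29265161e-04 -5.31799507e+01 -3.52732408e+01  7.08829612e-02
  2.43914605e-02 -1.20249942e-04]
ee_pos [ 0.22606624 -0.50106748  0.18007342]
eef_rot [-3.14040818e+00 -9.22650648e-05  4.23813875e-01]
force [ 0.86259453  0.23138368 -0.47025464]
moment [-0.06686233 -0.02435552  0.04553969]
grip_width 0.0938634499288588
side {'camera_matrix': array([[445.98633811,   0.        , 319.30893776],
       [  0.        , 445.98633811, 243.8056469 ],
       [  0.        ,   0.        ,   1.        ]]), 'rvec': array([ 2.13443791, -0.59444099,  0.30954036]), 'tvec': array([-0.52000216,  0.22879514,  0.51638187])}
top {'camera_matrix': array([[465.97032508,   0.        , 312.96089934],
       [  0.        , 465.97032508, 247.62343109],
       [  0.        ,   0.        ,   1.        ]]), 'rvec': array([ 2.13020028, -2.11338976,  0.19502547]), 'tvec': array([-0.03806882,  0.62690385,  0.79250144])}
wrist {'camera_matrix': array([[373.20512416,   0.        , 319.17549288],
       [  0.        , 373.20512416, 235.41693961],
       [  0.        ,   0.        ,   1.        ]]), 'mount': array([[ 2.76383218e-04, -9.72580801e-01, -2.32565065e-01,
         6.75334353e-02],
       [ 9.99999944e-01,  2.25330683e-04,  2.46085570e-04,
         5.16391923e-04],
       [-1.86934056e-04, -2.32565120e-01,  9.72580809e-01,
        -2.02636765e-01],
       [ 0.00000000e+00,  0.00000000e+00,  0.00000000e+00,
         1.00000000e+00]])}
```

View pics/side0.png

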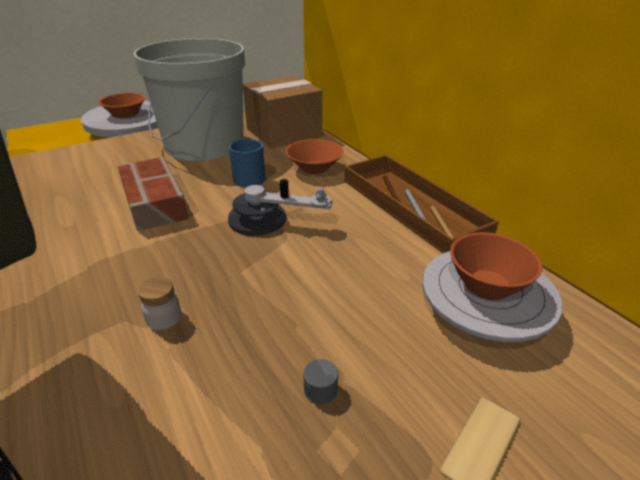

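View pics/top0.png

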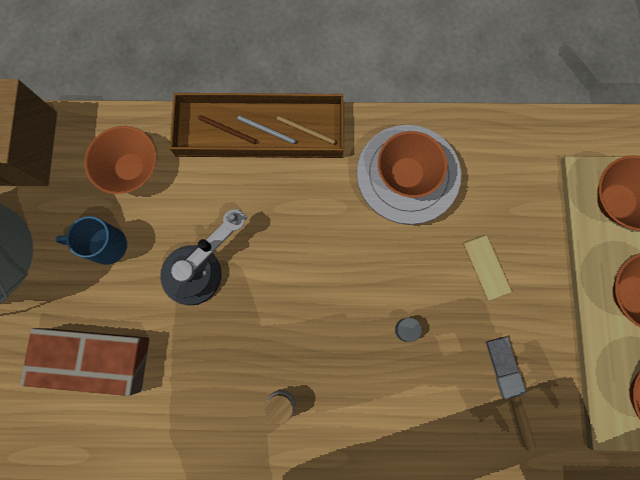

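View pics/wrist0.png

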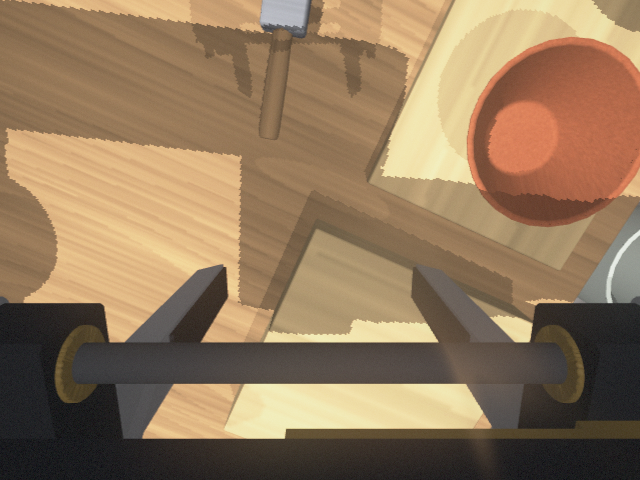

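Top view: hub near (182,270), knob near (204,245), stud near (234,217), cap near (409,328), bowl near (412,165). Enlarging for accuracy.

```bash
cat > h.py <<'E'
import numpy as np, cv2
from station import get_obs, vision
from scipy.spatial.transform import Rotation as Ro
def crop(src,dst,x,y,w,h,s):
    im=cv2.imread(src)[y:y+h,x:x+w]
    cv2.imwrite(dst,cv2.resize(im,None,fx=s,fy=s,interpolation=cv2.INTER_CUBIC))
def ray(name,uv,T=None):
    i=vision.camera_info(name);K=i["camera_matrix"]
    d=np.linalg.inv(K)@[uv[0],uv[1],1]
    if name=="wrist":
        M=T@i["mount"];return M[:3,3],M[:3,:3]@d
    R=cv2.Rodrigues(i["rvec"])[0];return -R.T@i["tvec"],R.T@d
def atz(name,uv,z,T=None):
    c,d=ray(name,uv,T);return c+d*(z-c[2])/d[2]
def tri(rs):
    A=0;b=0
    for c,d in rs:
        d=d/np.linalg.norm(d);P=np.eye(3)-np.outer(d,d);A=A+P;b=b+P@c
    return np.linalg.solve(A,b)
def proj(name,p):
    i=vision.camera_info(name)
    return cv2.projectPoints(np.float64([p]),i["rvec"],i["tvec"],i["camera_matrix"],None)[0].ravel()
def pose(o):
    T=np.eye(4);T[:3,:3]=Ro.from_euler("xyz",o["eef_rot"]).as_matrix();T[:3,3]=o["ee_pos"];return T
E
python3 - <<'E'
from h import *
crop("pics/top0.png","pics/t_arm.png",150,195,120,120,5)
crop("pics/top0.png","pics/t_cap.png",380,300,60,60,8)
crop("pics/side0.png","pics/s_arm.png",220,165,130,80,6)
crop("pics/side0.png","pics/s_cap.png",290,345,60,70,8)
E
```

```text
(no output)
```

View pics/t_arm.png

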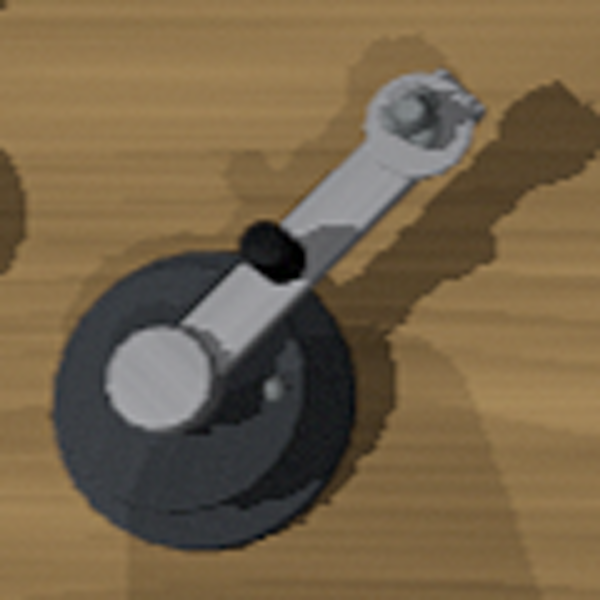

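View pics/t_cap.png

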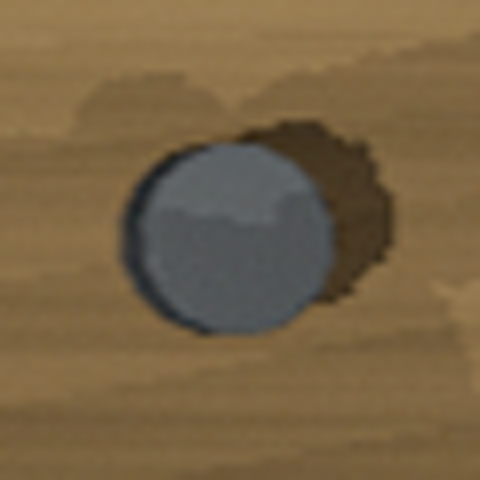

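View pics/s_arm.png

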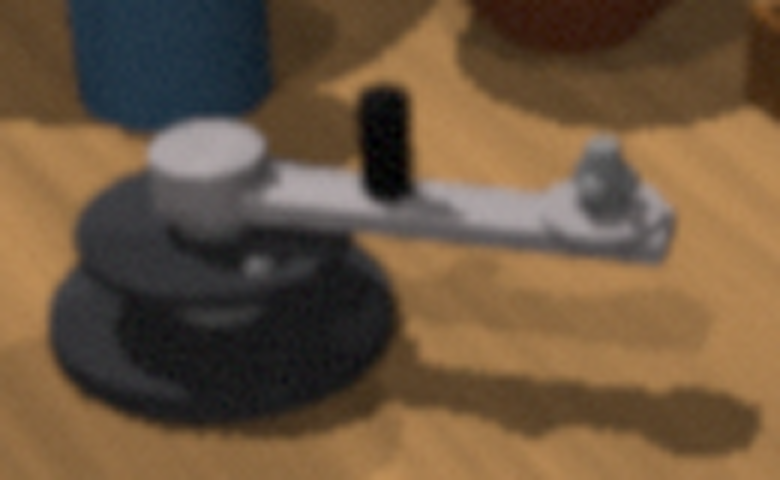

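View pics/s_cap.png

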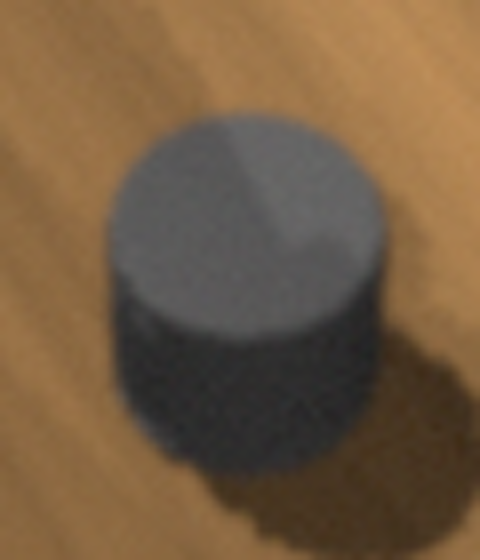

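```bash
python3 - <<'E'
from h import *
P={"hub":((181.6,270.2),(254.1,189.3),.07),"knobtop":((202.2,243.5),(283.9,180.1),.096),"studtop":((231.2,215.8),(320.1,188.4),.086),"collar":((233.6,219.7),None,.064),"cap":((409.3,329.3),(320.5,372.7),.036)}
for k,(t,s,z) in P.items():
    print(k,atz("top",t,z).round(4),*( [atz("side",s,z).round(4),tri([ray("top",t),ray("side",s)]).round(4)] if s else []))
print("bowl",atz("top",(412,165),.1), "cams",ray("top",(0,0))[0],ray("side",(0,0))[0])
for n in ("top","side"):
    for s in "x y".split(): pass
E
```

```text
hub [0.5822 0.2013 0.07  ] [0.5831 0.2015 0.07  ] [0.5825 0.201  0.0704]
knobtop [0.626  0.1606 0.096 ] [0.628  0.1613 0.096 ] [0.6265 0.16   0.0969]
studtop [0.6789 0.1137 0.086 ] [0.6792 0.1147 0.086 ] [0.6787 0.1136 0.0867]
collar [0.6773 0.1131 0.064 ]
cap [ 0.4819 -0.2091  0.036 ] [ 0.4823 -0.2101  0.036 ] [ 0.4823 -0.2094  0.0352]
bowl [ 0.77172135 -0.20987638  0.1       ] cams [ 0.46906318 -0.03675091  0.89506721] [ 0.29530114 -0.51111936  0.49087058]
```

```bash
cat >> h.py <<'E'
def go(x,y,z,yaw,o=None):
    o=o or get_obs();T=pose(o)
    Rt=Ro.from_euler("xyz",[np.pi,0,yaw]).as_matrix()
    l=T[:3,:3].T@(np.array([x,y,z])-T[:3,3])*1000
    w=Ro.from_matrix(T[:3,:3].T@Rt).as_rotvec()
    return l.round(1).tolist(),w.round(3).tolist()
E
python3 - <<'E'
from h import *
print(go(.6265,.1608,.15,2.40)); print(go(.6265,.1608,.18,2.40))
E
```

```text
([637.2, -438.7, 30.7], [-0.001, -0.001, -1.976])
([637.2, -438.7, 0.7], [-0.001, -0.001, -1.976])
```

{"fn": "play_rows", "kwargs": {"moves": [{"claw":0.36,"linear":[637,-439,0],"turn":[0,0,-1.976]},{"claw":0.36,"linear":[637,-439,0],"turn":[0,0,-1.976]},{"claw":0.36,"linear":[637,-439,0],"turn":[0,0,-1.976]},{"claw":0.36,"linear":[637,-439,0],"turn":[0,0,-1.976]},{"claw":0.36,"linear":[637,-439,0],"turn":[0,0,-1.976]},{"claw":0.36,"linear":[637,-439,0],"turn":[0,0,-1.976]},{"claw":0.36,"linear":[637,-439,0],"turn":[0,0,-1.976]},{"claw":0.36,"linear":[637,-439,0],"turn":[0,0,-1.976]}], "force": 20}}

```text
time_s: 1.15
ee_pos: [0.4854, -0.0714, 0.1807]
eef_rot: [3.141, -0.001, 1.93]
force: [1.3, -0.6, 0.2]
grip_width: 0.0339
```

```bash
python3 - <<'E'
from h import *
print(go(.6265,.1608,.15,2.40))
E
```

```text
([167.7, 213.7, 30.9], [0.0, -0.0, -0.47])
```

{"fn": "play_rows", "kwargs": {"moves": [{"claw":0.36,"linear":[168,214,31],"turn":[0,0,-0.47]},{"claw":0.36,"linear":[168,214,31],"turn":[0,0,-0.47]},{"claw":0.36,"linear":[168,214,31],"turn":[0,0,-0.47]},{"claw":0.36,"linear":[168,214,31],"turn":[0,0,-0.47]},{"claw":0.36,"linear":[168,214,31],"turn":[0,0,-0.47]},{"claw":0.36,"linear":[168,214,31],"turn":[0,0,-0.47]},{"claw":0.36,"linear":[168,214,31],"turn":[0,0,-0.47]}]}}

```text
time_s: 2.02
ee_pos: [0.6264, 0.1604, 0.1498]
eef_rot: [3.142, -0.001, 2.4]
force: [0.6, -0.2, -0.2]
grip_width: 0.0339
```

```bash
python3 - <<'E'
from h import *
print(go(.6265,.1608,.068,2.40))
cv2.imwrite("pics/w1.png",vision.camera("wrist"))
E
```

```text
([0.1, 0.4, 81.8], [0.0, -0.001, -0.0])
```

View pics/w1.png

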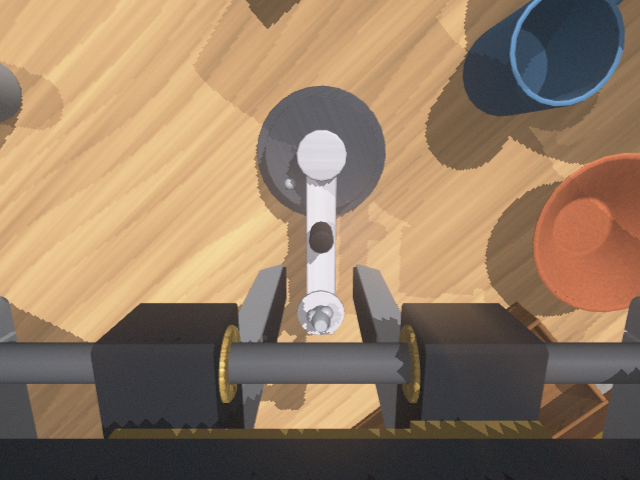

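The wrist view shows the arm centred and aligned at column 321, with the knob at (321,237) and the fingers straddling it. Descending.

{"fn": "play_rows", "kwargs": {"moves": [{"claw":0.36,"linear":[0,0,40],"turn":[0,0,0]},{"claw":0.36,"linear":[0,0,70],"turn":[0,0,0]},{"claw":0.36,"linear":[0,0,80],"turn":[0,0,0]},{"claw":0.36,"linear":[0,0,82],"turn":[0,0,0]}]}}

```text
time_s: 2.58
ee_pos: [0.6266, 0.1597, 0.0687]
eef_rot: [3.141, 0.0, 2.399]
force: [-0.6, -0.1, 0.4]
grip_width: 0.0334
```

```bash
cat > arc.py <<'E'
from h import *
import sys
H=np.array([.5826,.2014])
o=get_obs();print(o["time_s"],o["ee_pos"],o["eef_rot"],o["force"])
d=np.array(o["ee_pos"][:2])-H
print("r",np.hypot(*d),"joint-from-start",-.743-np.arctan2(d[1],d[0]))
for a in map(float,sys.argv[1:]):
    t=-.743-a
    print(a,go(H[0]+.06*np.cos(t),H[1]+.06*np.sin(t),.068,t+np.pi,o))
E
python3 arc.py .1 .2 .3 .4 .5 .6 .7 .8
```

```text
2.575 [0.62662976 0.15974645 0.06868973] [3.14077550e+00 5.45409846e-05 2.39851857e+00] [-0.63865253 -0.05497183  0.37378282]
r 0.060610540023059746 joint-from-start 0.01467279970306512
0.1 ([0.9, -5.1, 0.7], [0.001, 0.0, 0.1])
0.2 ([1.8, -11.0, 0.7], [0.001, -0.0, 0.2])
0.3 ([3.3, -16.8, 0.7], [0.001, -0.0, 0.3])
0.4 ([5.3, -22.5, 0.7], [0.001, -0.0, 0.4])
0.5 ([7.9, -27.9, 0.7], [0.001, -0.0, 0.5])
0.6 ([11.1, -33.0, 0.7], [0.001, -0.0, 0.6])
0.7 ([14.7, -37.8, 0.7], [0.001, -0.0, 0.7])
0.8 ([18.8, -42.2, 0.7], [0.001, -0.0, 0.8])
```

{"fn": "play_rows", "kwargs": {"moves": [{"claw":0.36,"linear":[1,-5,0],"turn":[0,0,0.1]},{"claw":0.36,"linear":[2,-11,0],"turn":[0,0,0.2]},{"claw":0.36,"linear":[3.3,-17,0],"turn":[0,0,0.3]},{"claw":0.36,"linear":[5.3,-22.5,0],"turn":[0,0,0.4]},{"claw":0.36,"linear":[8,-28,0],"turn":[0,0,0.5]},{"claw":0.36,"linear":[11,-33,0],"turn":[0,0,0.6]},{"claw":0.36,"linear":[14.7,-38,0],"turn":[0,0,0.7]},{"claw":0.36,"linear":[18.8,-42,0],"turn":[0,0,0.8]}]}}

```text
time_s: 3.58
ee_pos: [0.5851, 0.1415, 0.0706]
eef_rot: [3.138, -0.001, 1.595]
force: [0.3, -0.2, -0.4]
grip_width: 0.034
```

```bash
python3 arc.py .9 1. 1.1 1.2 1.25 1.3 1.35 1.4 1.45 1.5; python3 - <<'E'
from h import *
cv2.imwrite("pics/t2.png",vision.camera("top")[180:330,130:290])
crop("pics/t2.png","pics/t2b.png",0,0,160,150,4)
E
```

```text
3.575 [0.58511484 0.14147845 0.07055862] [ 3.13795064e+00 -1.04747419e-03  1.59489648e+00] [ 0.30752334 -0.22700878 -0.37015568]
r 0.05997429899903778 joint-from-start 0.7858519950327251
0.9 ([0.2, -6.8, 2.5], [0.004, -0.001, 0.096])
1.0 ([1.1, -12.8, 2.5], [0.004, -0.001, 0.196])
1.1 ([2.6, -18.6, 2.5], [0.003, -0.002, 0.296])
1.2 ([4.6, -24.2, 2.5], [0.003, -0.002, 0.396])
1.25 ([5.8, -27.0, 2.5], [0.003, -0.002, 0.446])
1.3 ([7.2, -29.6, 2.5], [0.003, -0.002, 0.496])
1.35 ([8.7, -32.3, 2.5], [0.003, -0.002, 0.546])
1.4 ([10.3, -34.8, 2.4], [0.003, -0.002, 0.596])
1.45 ([12.1, -37.2, 2.4], [0.003, -0.002, 0.646])
1.5 ([13.9, -39.6, 2.4], [0.003, -0.002, 0.696])
```

View pics/t2b.png

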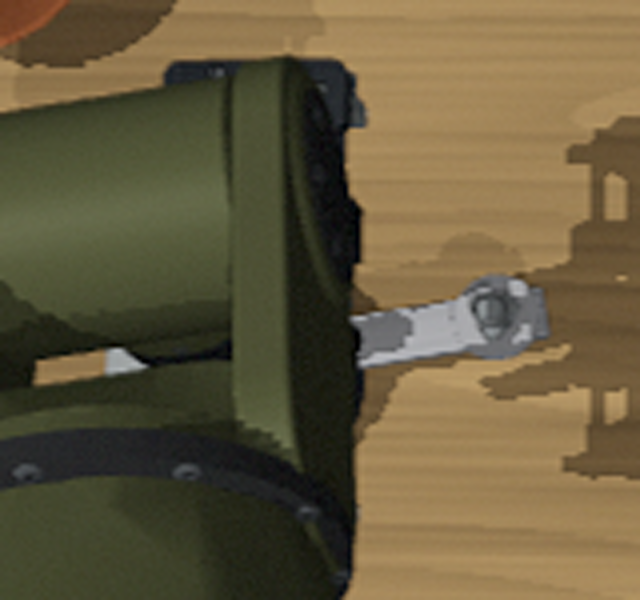

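{"fn": "play_rows", "kwargs": {"moves": [{"claw":0.36,"linear":[0.5,-7,2],"turn":[0,0,0.1]},{"claw":0.36,"linear":[1,-13,2],"turn":[0,0,0.2]},{"claw":0.36,"linear":[2.6,-18.6,2],"turn":[0,0,0.3]},{"claw":0.36,"linear":[4.6,-24.2,2],"turn":[0,0,0.4]},{"claw":0.36,"linear":[5.8,-27,2],"turn":[0,0,0.45]},{"claw":0.36,"linear":[7.2,-29.6,2],"turn":[0,0,0.5]}]}}

```text
time_s: 4.38
ee_pos: [0.5571, 0.1481, 0.0712]
eef_rot: [3.134, -0.006, 1.09]
force: [5.4, -0.3, 6.2]
grip_width: 0.034
```

```bash
python3 arc.py 1.25 1.3 1.35 1.4 1.45 1.5;
```

```text
4.375 [0.5571019  0.14808006 0.07120906] [ 3.13388855 -0.00593159  1.09010822] [ 5.42084447 -0.27407084  6.17533259]
r 0.0591030366294042 joint-from-start 1.273860071787182
1.25 ([-0.8, 1.4, 3.2], [0.008, -0.006, -0.059])
1.3 ([-0.9, -1.6, 3.2], [0.008, -0.006, -0.009])
1.35 ([-0.9, -4.6, 3.2], [0.008, -0.006, 0.041])
1.4 ([-0.7, -7.6, 3.1], [0.007, -0.006, 0.091])
1.45 ([-0.4, -10.5, 3.1], [0.007, -0.006, 0.141])
1.5 ([0.1, -13.5, 3.1], [0.007, -0.007, 0.191])
```

{"fn": "play_rows", "kwargs": {"moves": [{"claw":0.36,"linear":[-1,-4.6,0],"turn":[0,0,0.04]},{"claw":0.36,"linear":[-0.7,-7.6,0],"turn":[0,0,0.09]},{"claw":0.36,"linear":[-0.4,-10.5,0],"turn":[0,0,0.14]}]}}

```text
time_s: 4.75
ee_pos: [0.5483, 0.1526, 0.0726]
eef_rot: [3.133, -0.009, 0.95]
force: [-0.4, -0.1, -0.7]
grip_width: 0.0338
```

```bash
python3 arc.py  1.45 1.5 1.55; python3 - <<'E'
from h import *
cv2.imwrite("pics/t3.png",vision.camera("top")[180:330,130:290])
crop("pics/t3.png","pics/t3b.png",0,0,160,150,4)
E
```

```text
4.75 [0.54827242 0.15259672 0.0725749 ] [ 3.13335832 -0.00853176  0.94993253] [-0.37541564 -0.1493783  -0.68155782]
r 0.059666927839629506 joint-from-start 1.4407916609994644
1.45 ([-0.4, -0.6, 4.6], [0.008, -0.009, 0.001])
1.5 ([-0.3, -3.6, 4.5], [0.008, -0.009, 0.051])
1.55 ([-0.1, -6.6, 4.5], [0.008, -0.009, 0.101])
```

View pics/t3b.png

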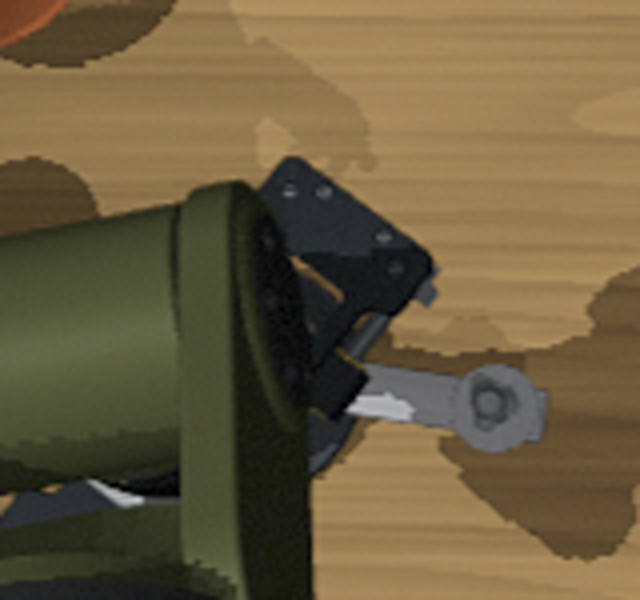

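```bash
python3 - <<'E'
from h import *
p=atz("top",(130+494.5/4-.4,180+408/4-.4),.064);print(p)
d=p[:2]-[.5826,.2014];print(np.hypot(*d),-.743-np.arctan2(d[1],d[0]))
E
```

```text
[0.56343235 0.07335887 0.064     ]
0.1294678729450246 0.9763920408738415
```

```bash
python3 - <<'E'
from h import *
p=atz("top",(130+492/4-.4,180+316/4-.4),.064);print(p)
d=p[:2]-[.5826,.2014];print(np.hypot(*d),-.743-np.arctan2(d[1],d[0]))
cv2.imwrite("pics/w3.png",vision.camera("wrist"))
cv2.imwrite("pics/s3.png",vision.camera("side"))
crop("pics/s3.png","pics/s3b.png",180,120,180,135,4)
E
```

```text
[0.60515376 0.07582529 0.064     ]
0.1275840129914536 0.6500866579100916
```

View pics/w3.png

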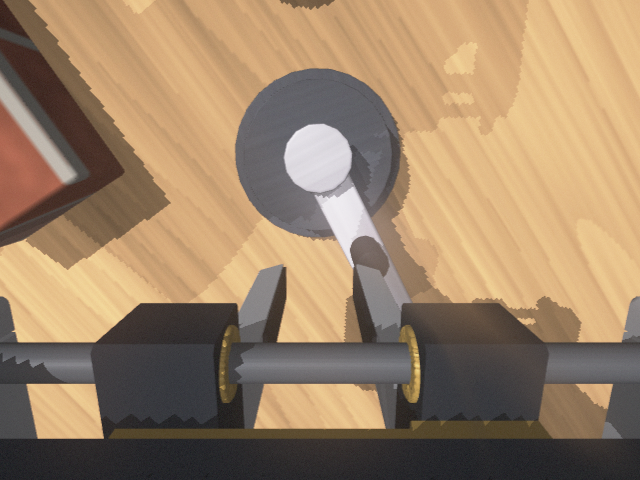

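View pics/s3b.png

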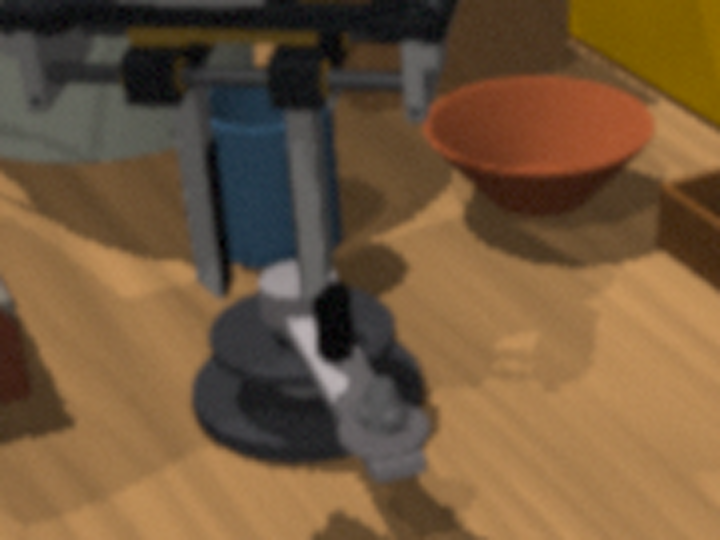

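```bash
python3 - <<'E'
from h import *
o=get_obs();T=pose(o)
i=vision.camera_info("wrist");Mi=np.linalg.inv(T@i["mount"])
def pw(p):
    c=Mi@np.r_[p,1];q=i["camera_matrix"]@c[:3];return (q[:2]/q[2]).round(0)
S=lambda p:((proj("side",p)-[180,120])*4).round(0)
for n,l in {"tip+":(0,.0235,0),"tip-":(0,-.0235,0),"tip+in":(.008,.017,0),"tip-in":(.008,-.017,0),"tip+out":(-.008,.017,0)}.items():
    p=(T@np.r_[l,1])[:3];print(n,p.round(4),"w",pw(p),"s",S(p))
t=-.743-.976
for z in(.06,.096):
    p=np.r_[.5826+.06*np.cos(t),.2014+.06*np.sin(t),z];print("knob",p.round(4),"w",pw(p),"s",S(p))
print("hub",pw([.5826,.2014,.07]),S([.5826,.2014,.07]))
p=np.r_[.5826+.13*np.cos(t),.2014+.13*np.sin(t),.064];print("seat",S(p))
E
```

```text
tip+ [0.5673 0.139  0.0724] w [359. 267.] s [322. 339.]
tip- [0.529  0.1662 0.072 ] w [277. 267.] s [220. 335.]
tip+in [0.5667 0.1493 0.0724] w [348. 254.] s [311. 329.]
tip-in [0.539  0.169  0.0721] w [288. 254.] s [238. 327.]
tip+out [0.5574 0.1362 0.0723] w [348. 281.] s [304. 348.]
knob [0.5737 0.1421 0.06  ] w [363. 251.] s [334. 356.]
knob [0.5737 0.1421 0.096 ] w [372. 270.] s [328. 287.]
hub [317. 160.] [296. 278.]
seat [381. 427.]
```

```bash
python3 - <<'E'
from h import *
o=get_obs();T=pose(o)
i=vision.camera_info("wrist");Mi=np.linalg.inv(i["mount"])
def pw(p):
    c=Mi@np.r_[p,1];q=i["camera_matrix"]@c[:3];return (q[:2]/q[2]).round(0)
S=lambda p:((proj("side",(T@np.r_[p,1])[:3])-[180,120])*4).round(0)
for d in (0,-.008,-.016,-.024):
    print(d,[(pw(p),S(p)) for p in ((.008,.017,d),(-.008,.017,d),(.008,-.017,d),(-.008,-.017,d))])
crop("pics/w3.png","pics/w3b.png",230,240,180,130,4)
E
```

```text
0 [(array([348., 254.]), array([311., 329.])), (array([348., 281.]), array([304., 348.])), (array([288., 254.]), array([238., 327.])), (array([288., 281.]), array([230., 345.]))]
-0.008 [(array([349., 258.]), array([309., 314.])), (array([349., 286.]), array([303., 333.])), (array([287., 258.]), array([236., 312.])), (array([287., 286.]), array([228., 330.]))]
-0.016 [(array([350., 262.]), array([308., 299.])), (array([350., 291.]), array([301., 317.])), (array([285., 262.]), array([234., 296.])), (array([286., 291.]), array([226., 315.]))]
-0.024 [(array([352., 267.]), array([306., 284.])), (array([351., 297.]), array([300., 301.])), (array([284., 267.]), array([232., 281.])), (array([285., 297.]), array([224., 299.]))]
```

View pics/w3b.png

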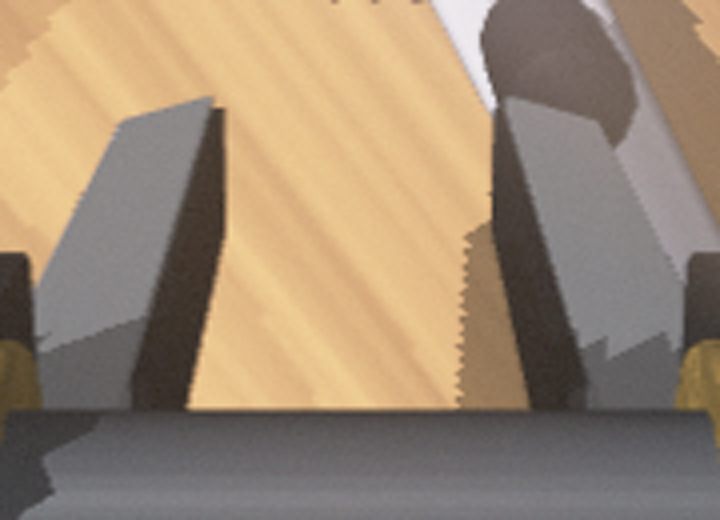

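The trailing finger rode over the knob. The side and wrist views both show the real finger ends about 22 mm short of the reported TCP, and the contact at z 0.071 agrees with that. The arm stayed at about 0.98 rad. I'll lift, re-cage the knob deeper and continue.

```bash
cat > arc.py <<'E'
from h import *
import sys
H=np.array([.5826,.2014])
o=get_obs();print(o["time_s"],o["ee_pos"],o["eef_rot"],o["force"])
d=np.array(o["ee_pos"][:2])-H
print("r",np.hypot(*d),"joint-from-start",-.743-np.arctan2(d[1],d[0]))
z=float(sys.argv[1])
for a in map(float,sys.argv[2:]):
    t=-.743-a
    print(a,go(H[0]+.06*np.cos(t),H[1]+.06*np.sin(t),z,t+np.pi,o))
E
python3 arc.py .12 1.44 .97
```

```text
4.9 [0.54817865 0.15260783 0.07221422] [ 3.13362218 -0.00818508  0.95199911] [-0.46159828 -0.11951298 -0.91508915]
r 0.05971185030513046 joint-from-start 1.4421832180776146
1.44 ([0.1, 0.5, -47.8], [0.008, -0.008, -0.007])
0.97 ([6.8, 27.6, -47.5], [0.01, -0.006, -0.477])
```

{"fn": "play_rows", "kwargs": {"moves": [{"claw":0.36,"linear":[0,0,-30],"turn":[0.008,-0.008,0]},{"claw":0.36,"linear":[0,0,-48],"turn":[0.008,-0.008,0]},{"claw":0.36,"linear":[6.8,27.6,-48],"turn":[0.01,-0.006,-0.477]},{"claw":0.36,"linear":[6.8,27.6,-48],"turn":[0.01,-0.006,-0.477]},{"claw":0.36,"linear":[6.8,27.6,-48],"turn":[0.01,-0.006,-0.477]},{"claw":0.36,"linear":[6.8,27.6,-48],"turn":[0.01,-0.006,-0.477]}]}}

```text
time_s: 5.65
ee_pos: [0.5742, 0.1419, 0.1207]
eef_rot: [3.141, -0.0, 1.429]
force: [0.8, 0.0, -0.5]
grip_width: 0.0339
```

```bash
python3 arc.py .046 .97;python3 - <<'E'
from h import *
cv2.imwrite("pics/w4.png",vision.camera("wrist"))
E
```

```text
5.65 [0.57417757 0.14194213 0.12070015] [ 3.14137059e+00 -2.93565423e-04  1.42894499e+00] [ 0.81676518  0.0227876  -0.49563332]
r 0.06005144592710893 joint-from-start 0.9685138242917567
0.97 ([0.0, -0.1, 74.7], [0.0, -0.0, 0.0])
```

View pics/w4.png

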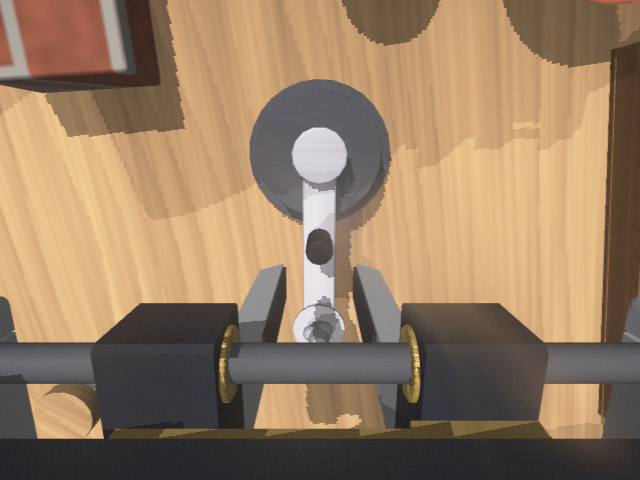

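Aligned again: arm along column 319, knob at (319,247). Lowering so the real tips sit just above the arm.

{"fn": "play_rows", "kwargs": {"moves": [{"claw":0.36,"linear":[0,0,35],"turn":[0,0,0]},{"claw":0.36,"linear":[0,0,60],"turn":[0,0,0]},{"claw":0.36,"linear":[0,0,70],"turn":[0,0,0]},{"claw":0.36,"linear":[0,0,74],"turn":[0,0,0]},{"claw":0.36,"linear":[0,0,74],"turn":[0,0,0]}]}}

```text
time_s: 6.32
ee_pos: [0.5745, 0.1421, 0.0474]
eef_rot: [3.141, -0.001, 1.427]
force: [-0.0, 0.0, 0.1]
grip_width: 0.0339
```

```bash
python3 arc.py .046 1.05 1.1 1.15 1.2 1.25 1.3 1.35 1.4 1.45;python3 - <<'E'
from h import *
cv2.imwrite("pics/s4.png",vision.camera("side"))
crop("pics/s4.png","pics/s4b.png",180,120,180,135,4)
E
```

```text
6.325 [0.57452018 0.14207933 0.0473672 ] [ 3.14052447e+00 -5.93016891e-04  1.42680704e+00] [-0.02547513  0.03548031  0.0522744 ]
r 0.05986839687205536 joint-from-start 0.9631690868722295
1.05 ([0.0, -5.2, 1.4], [0.001, -0.001, 0.078])
1.1 ([0.4, -8.2, 1.4], [0.001, -0.001, 0.128])
1.15 ([0.8, -11.2, 1.4], [0.001, -0.001, 0.178])
1.2 ([1.4, -14.1, 1.4], [0.001, -0.001, 0.228])
1.25 ([2.2, -17.0, 1.4], [0.001, -0.001, 0.278])
1.3 ([3.1, -19.9, 1.3], [0.001, -0.001, 0.328])
1.35 ([4.1, -22.7, 1.3], [0.001, -0.001, 0.378])
1.4 ([5.3, -25.4, 1.3], [0.001, -0.001, 0.428])
1.45 ([6.6, -28.1, 1.3], [0.001, -0.001, 0.478])
```

View pics/s4b.png

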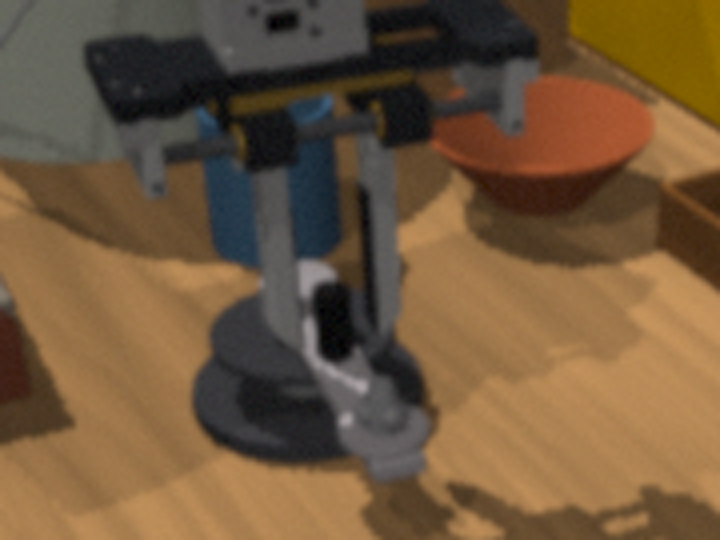

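{"fn": "play_rows", "kwargs": {"moves": [{"claw":0.36,"linear":[0,-5.2,0],"turn":[0,0,0.08]},{"claw":0.36,"linear":[0.4,-8.2,0],"turn":[0,0,0.13]},{"claw":0.36,"linear":[0.8,-11.2,0],"turn":[0,0,0.18]},{"claw":0.36,"linear":[1.4,-14.1,0],"turn":[0,0,0.23]},{"claw":0.36,"linear":[2.2,-17,0],"turn":[0,0,0.28]},{"claw":0.36,"linear":[3.1,-20,0],"turn":[0,0,0.33]},{"claw":0.36,"linear":[4.1,-22.7,0],"turn":[0,0,0.38]}]}}

```text
time_s: 7.25
ee_pos: [0.5592, 0.1489, 0.0494]
eef_rot: [3.127, -0.01, 1.045]
force: [45.9, -1.6, -21.9]
grip_width: 0.0493
```

```bash
cat > top.py <<'E'
from h import *
import sys
im=vision.camera("top");n=sys.argv[1]
cv2.imwrite(f"pics/{n}.png",cv2.resize(im[180:330,130:290],None,fx=4,fy=4,interpolation=cv2.INTER_CUBIC))
E
python3 arc.py .046 1.35 1.4 1.45 1.5; python3 top.py t5
```

```text
7.25 [0.55921568 0.14893718 0.04942956] [ 3.12721554 -0.00986776  1.04478719] [ 45.94319312  -1.56966814 -21.94827871]
r 0.05743843700210513 joint-from-start 1.2470947449707288
1.35 ([-2.9, -5.9, 3.3], [0.014, -0.01, -0.004])
1.4 ([-2.9, -8.9, 3.3], [0.014, -0.01, 0.046])
1.45 ([-2.6, -11.9, 3.2], [0.014, -0.011, 0.096])
1.5 ([-2.3, -14.9, 3.2], [0.014, -0.011, 0.146])
```

View pics/t5.png

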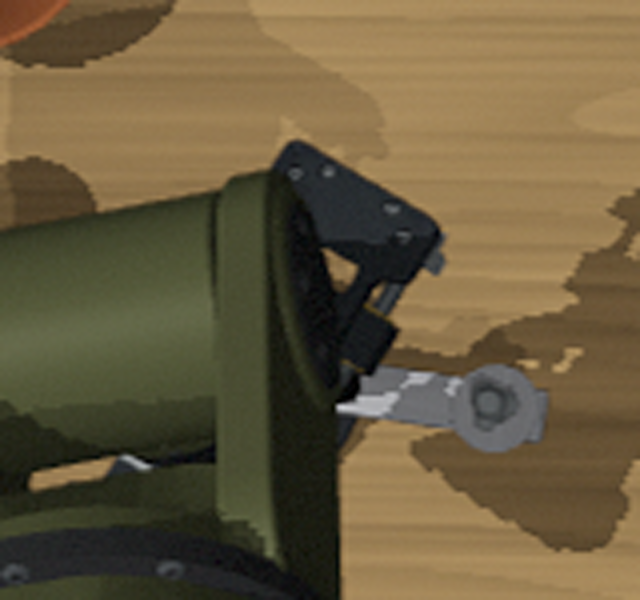

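Force went to 46 N with the arm not moving from ~0.976 rad past its start angle. It is apparently already at the end stop, which means it started part-way out. Backing off at once.

{"fn": "play_rows", "kwargs": {"moves": [{"claw":0.5,"linear":[-1,10,0],"turn":[0.01,-0.01,-0.15]},{"claw":0.5,"linear":[2,17.5,0],"turn":[0.014,-0.01,-0.28]},{"claw":0.5,"linear":[2,17.5,0],"turn":[0.014,-0.01,-0.38]},{"claw":0.5,"linear":[2,17.5,0],"turn":[0.014,-0.01,-0.38]}]}}

```text
time_s: 7.8
ee_pos: [0.5756, 0.1421, 0.0504]
eef_rot: [3.139, 0.003, 1.421]
force: [-0.0, 0.7, -0.8]
grip_width: 0.0468
```

```bash
python3 arc.py .046 .976;  python3 top.py t6
```

```text
7.8 [0.57556547 0.1420636  0.05044029] [3.13897754e+00 2.78943264e-03 1.42137479e+00] [-0.03091726  0.7452798  -0.75776945]
r 0.059751931634935 joint-from-start 0.9457988975174857
0.976 ([-0.3, -1.8, 4.4], [0.003, 0.003, -0.001])
```

View pics/t6.png

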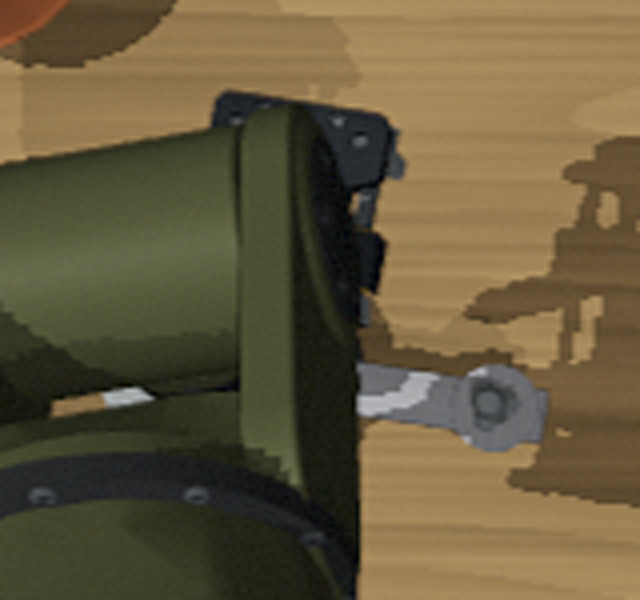

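Arm unmoved at the same spot after the 46 N push, so it's at the stop. Lifting and going to the cap.

```bash
python3 - <<'E'
from h import *
print(go(.5756,.142,.12,1.422)); print(go(.482,-.2094,.12,1.422))
E
```

```text
([-0.3, 0.3, -69.7], [0.002, 0.003, -0.002])
([-361.7, -39.4, -68.7], [0.002, 0.003, -0.002])
```

{"fn": "play_rows", "kwargs": {"moves": [{"claw":0.5,"linear":[0,0,-40],"turn":[0,0,0]},{"claw":0.5,"linear":[0,0,-70],"turn":[0,0,0]},{"claw":0.5,"linear":[0,0,-70],"turn":[0,0,0]}]}}

```text
time_s: 8.22
ee_pos: [0.5764, 0.1426, 0.123]
eef_rot: [3.135, 0.001, 1.418]
force: [0.2, 0.5, -0.3]
grip_width: 0.0471
```

```bash
python3 - <<'E'
from h import *
print(go(.482,-.2094,.09,1.422))
E
```

```text
([-362.2, -39.9, 33.1], [0.007, 0.001, -0.004])
```

{"fn": "play_rows", "kwargs": {"moves": [{"claw":0.85,"linear":[-362,-40,0],"turn":[0.007,0,0]},{"claw":0.85,"linear":[-362,-40,0],"turn":[0.007,0,0]},{"claw":0.85,"linear":[-362,-40,0],"turn":[0.007,0,0]},{"claw":0.85,"linear":[-362,-40,0],"turn":[0.007,0,0]},{"claw":0.85,"linear":[-362,-40,20],"turn":[0.007,0,0]},{"claw":0.85,"linear":[-362,-40,33],"turn":[0.007,0,0]},{"claw":0.85,"linear":[-362,-40,33],"turn":[0.007,0,0]},{"claw":0.85,"linear":[-362,-40,33],"turn":[0.007,0,0]}]}}

```text
time_s: 9.22
ee_pos: [0.4818, -0.2086, 0.0898]
eef_rot: [-3.141, 0.001, 1.417]
force: [-0.4, 0.5, -0.4]
grip_width: 0.0798
```

```bash
python3 - <<'E'
from h import *
print(go(.4822,-.2094,.0,1.422))
cv2.imwrite("pics/w7.png",vision.camera("wrist"))
cv2.imwrite("pics/t7.png",vision.camera("top"))
E
```

```text
([-0.6, 0.5, 89.8], [-0.001, 0.001, -0.005])
```

View pics/w7.png

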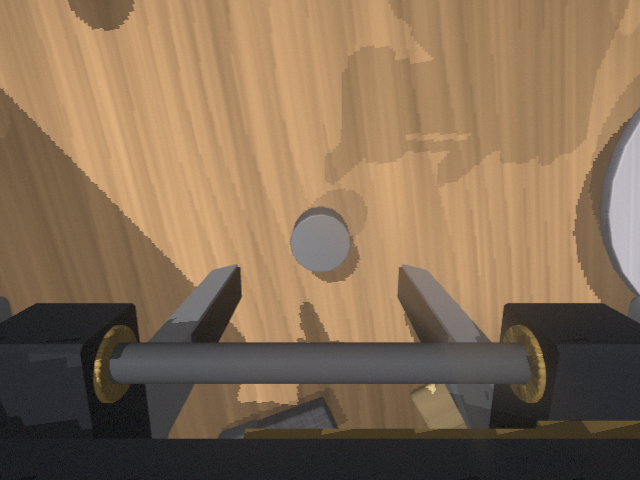

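View pics/t7.png

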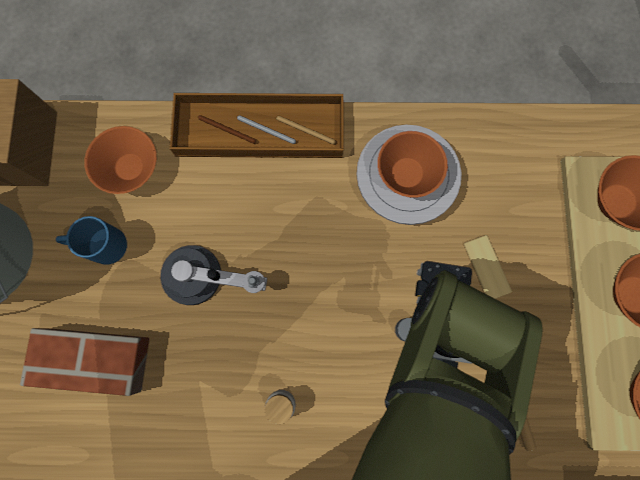

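The top view now shows the arm unobstructed (collar near (254,281)), and the wrist view shows the cap centred at (321,242). Measuring both.

```bash
python3 - <<'E'
from h import *
crop("pics/t7.png","pics/t7b.png",150,230,130,90,6)
cv2.imwrite("pics/s7.png",vision.camera("side"))
crop("pics/s7.png","pics/s7b.png",210,150,120,100,6)
o=get_obs();print("cap",atz("wrist",(320.5,242.5),.036,pose(o)))
E
```

```text
cap [ 0.48412008 -0.20827465  0.036     ]
```

View pics/t7b.png

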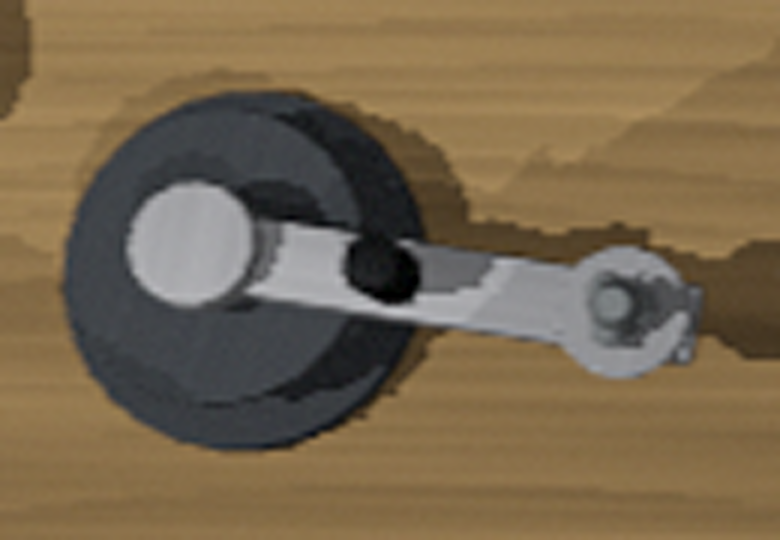

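View pics/s7b.png

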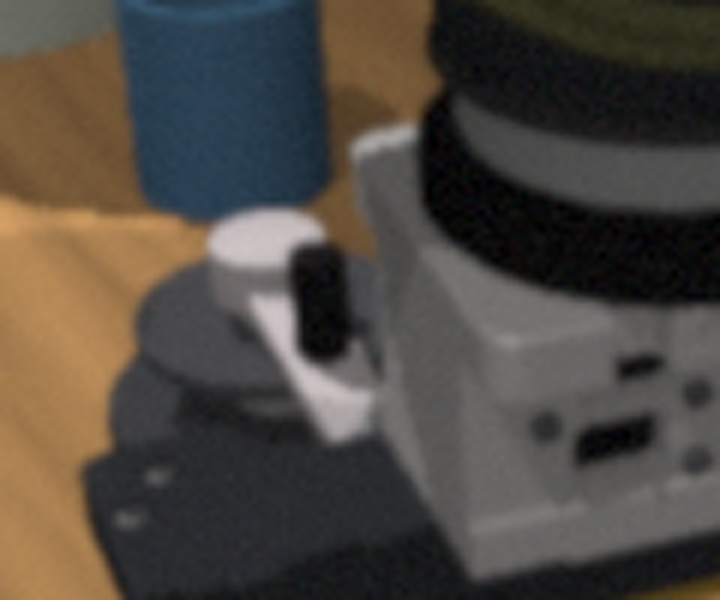

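```bash
python3 - <<'E'
from h import *
H=np.array([.5826,.2014])
for n,u,z in(("collar",(628,312),.064),("stud top",(612,301),.086),("hub",(190,243),.07)):
    p=atz("top",(150+(u[0]+.5)/6-.5,230+(u[1]+.5)/6-.5),z);d=p[:2]-H
    print(n,p.round(4),np.hypot(*d).round(4),np.arctan2(d[1],d[0]).round(3))
for z in (.048,.05):
  p=atz("top",(150+275.5/5-.5,195+387.5/5-.5),z);d=p[:2]-H;print("ball",np.hypot(*d),np.arctan2(d[1],d[0]))
  p=atz("side",(220+258.5/6-.5,165+264.5/6-.5),z);d=p[:2]-H;print("ball",np.hypot(*d),np.arctan2(d[1],d[0]))
print(go(.4830,-.2090,.0,1.422))
E
```

```text
collar [0.5635 0.0715 0.064 ] 0.1313 -1.717
stud top [0.5642 0.0734 0.086 ] 0.1293 -1.714
hub [0.5824 0.2019 0.07  ] 0.0005 1.956
ball 0.036190249026385936 -1.581553656905459
ball 0.03938622144435176 -1.6196452241010177
ball 0.03667088299465106 -1.5886985201553379
ball 0.042500859170274595 -1.6464425135770568
([-0.6, 0.6, 90.5], [0.0, 0.001, -0.003])
```

{"fn": "play_rows", "kwargs": {"moves": [{"claw":0.85,"linear":[-0.5,1,45],"turn":[0,0,0]},{"claw":0.85,"linear":[-0.5,1,75],"turn":[0,0,0]},{"claw":0.85,"linear":[-0.5,1,90],"turn":[0,0,0]},{"claw":0.85,"linear":[-0.5,1,95],"turn":[0,0,0]},{"claw":0.85,"linear":[-0.5,1,95],"turn":[0,0,0]}]}}

```text
time_s: 10.0
ee_pos: [0.4838, -0.2089, -0.0039]
eef_rot: [3.14, 0.002, 1.419]
force: [0.4, -0.1, -0.1]
grip_width: 0.0798
```

```bash
python3 - <<'E'
from h import *
cv2.imwrite("pics/s8.png",vision.camera("side"))
cv2.imwrite("pics/w8.png",vision.camera("wrist"))
o=get_obs();T=pose(o)
for d in(0,-.016,-.024): print(d,[proj("side",(T@[x,y,d,1])[:3]).round(0) for x in(-.008,.008) for y in (-.04,.04)])
E
```

```text
0 [array([294., 407.]), array([351., 386.]), array([290., 396.]), array([346., 377.])]
-0.016 [array([294., 399.]), array([352., 378.]), array([289., 389.]), array([347., 369.])]
-0.024 [array([293., 395.]), array([352., 374.]), array([289., 385.]), array([347., 365.])]
```

View pics/s8.png

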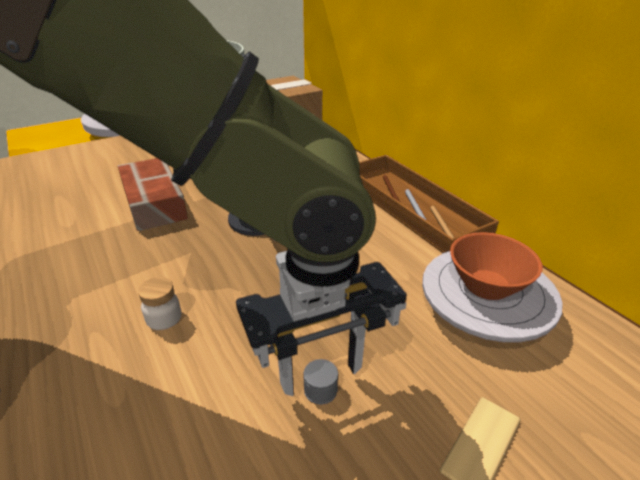

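View pics/w8.png

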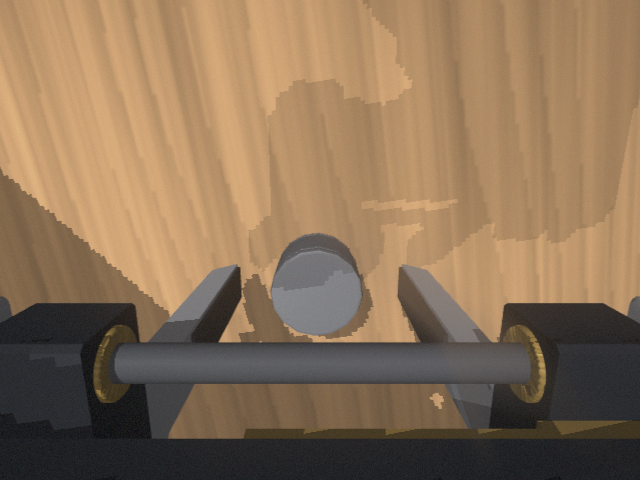

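TCP is at z −0.004 with no contact, which confirms the tip offset. The cap sits between the fingers. Lowering a bit more, then gripping.

```bash
python3 - <<'E'
from h import *
o=get_obs();T=pose(o)
p=atz("wrist",(316.5,292),.036,T);print(p,np.linalg.inv(T)@np.r_[p,1]*1000)
E
```

```text
[ 0.4834367  -0.20818872  0.036     ] [ 7.55517445e-01 -5.63778635e-01 -3.95650143e+01  1.00000000e+03]
```

{"fn": "play_rows", "kwargs": {"moves": [{"claw":0.85,"linear":[-0.5,0,6],"turn":[0,0,0]},{"claw":0.85,"linear":[-0.5,0,10],"turn":[0,0,0]},{"claw":0.85,"linear":[-0.5,0,10],"turn":[0,0,0]},{"claw":0.35,"linear":[-0.5,0,10],"turn":[0,0,0]},{"claw":0.35,"linear":[-0.5,0,10],"turn":[0,0,0]},{"claw":0.35,"linear":[-0.5,0,10],"turn":[0,0,0]},{"claw":0.35,"linear":[-0.5,0,10],"turn":[0,0,0]},{"claw":0.35,"linear":[-0.5,0,10],"turn":[0,0,0]}], "force": 45}}

```text
time_s: 11.1
ee_pos: [0.4839, -0.2096, -0.0135]
eef_rot: [3.14, 0.002, 1.419]
force: [-0.4, -1.5, 0.6]
grip_width: 0.0433
```

{"fn": "play_rows", "kwargs": {"moves": [{"claw":0.35,"linear":[0,0,-30],"turn":[0,0,0]},{"claw":0.35,"linear":[0,0,-70],"turn":[0,0,0]},{"claw":0.35,"linear":[0,0,-115],"turn":[0,0,0]},{"claw":0.35,"linear":[0,0,-115],"turn":[0,0,0]}]}}

```text
time_s: 11.6
ee_pos: [0.4851, -0.2101, 0.1045]
eef_rot: [3.134, 0.004, 1.419]
force: [0.3, -0.4, -1.4]
grip_width: 0.0431
```

```bash
python3 - <<'E'
from h import *
print(go(.5638,.0727,.10,1.426))
cv2.imwrite("pics/w9.png",vision.camera("wrist"))
E
```

```text
([291.5, 35.0, 3.7], [0.007, 0.004, -0.007])
```

View pics/w9.png

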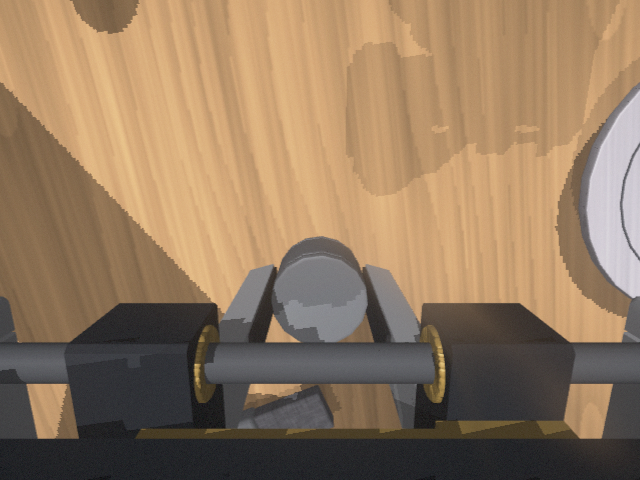

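```bash
python3 - <<'E'
from h import *
for v in (296,298,300):
    c,d=ray("wrist",(320.5,v),np.eye(4));print(v,((c+d*(-.0495-c[2])/d[2])*1000).round(1))
E
```

```text
296 [  2.9   1.3 -49.5]
298 [  2.    1.3 -49.5]
300 [  1.    1.3 -49.5]
```

{"fn": "play_rows", "kwargs": {"moves": [{"claw":0.35,"linear":[291,35,0],"turn":[0.007,0.004,-0.007]},{"claw":0.35,"linear":[291,35,0],"turn":[0.007,0.004,-0.007]},{"claw":0.35,"linear":[291,35,0],"turn":[0.007,0.004,-0.007]},{"claw":0.35,"linear":[291,35,0],"turn":[0.007,0.004,-0.007]},{"claw":0.35,"linear":[291,35,0],"turn":[0.007,0.004,-0.007]},{"claw":0.35,"linear":[291,35,0],"turn":[0.007,0.004,-0.007]},{"claw":0.35,"linear":[291,35,0],"turn":[0.007,0.004,-0.007]}]}}

```text
time_s: 12.52
ee_pos: [0.562, 0.0723, 0.1003]
eef_rot: [-3.136, -0.001, 1.426]
force: [-0.2, 0.5, -0.7]
grip_width: 0.0429
```

```bash
python3 - <<'E'
from h import *
o=get_obs();T=pose(o);print(T[:3,3],go(.5638,.0727,.085,1.426))
cv2.imwrite("pics/s10.png",vision.camera("side"));crop("pics/s10.png","pics/s10b.png",200,100,180,135,4)
im=vision.camera("top");cv2.imwrite("pics/t10.png",cv2.resize(im[200:340,150:320],None,fx=4,fy=4))
cv2.imwrite("pics/w10.png",vision.camera("wrist"))
E
```

```text
[0.56197667 0.07233799 0.1003279 ] ([0.6, 1.8, 15.3], [-0.005, -0.001, 0.0])
```

View pics/s10b.png

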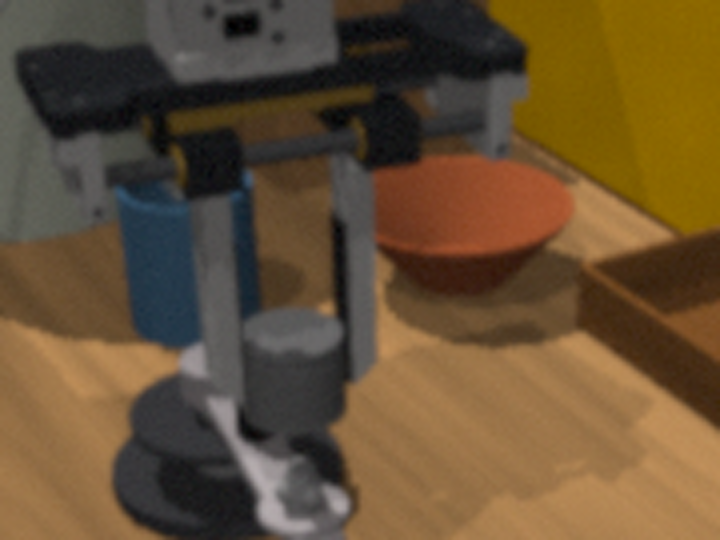

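View pics/w10.png

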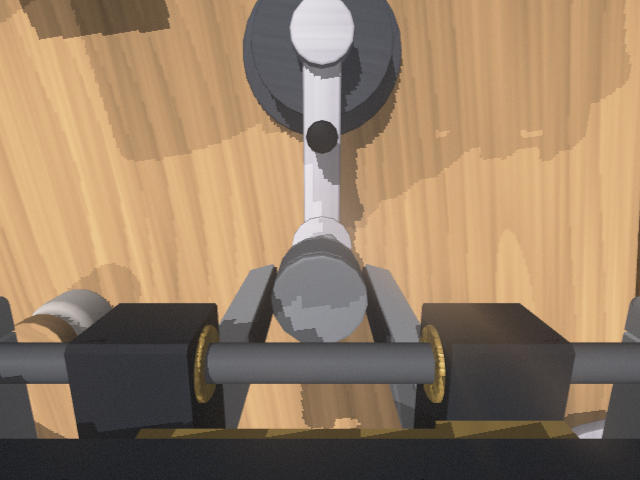

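```bash
python3 - <<'E'
from h import *
p=atz("side",(200+293.5/4-.5,100+333/4-.5),.1498);print("cap side",p)
T=pose(get_obs());print("cap wrist",atz("wrist",(320.5,298),.1498,T))
# seat by side: collar
E
```

```text
cap side [0.56333671 0.07072647 0.1498    ]
cap wrist [0.56406234 0.07296156 0.1498    ]
```

View pics/t10.png

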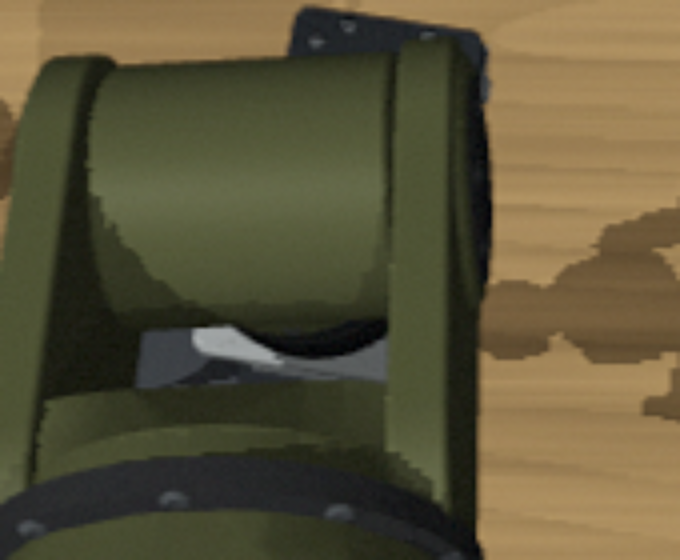

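{"fn": "play_rows", "kwargs": {"moves": [{"claw":0.35,"linear":[0.2,1.6,8],"turn":[-0.005,0,0]},{"claw":0.35,"linear":[0.2,1.6,18],"turn":[-0.005,0,0]},{"claw":0.35,"linear":[0.2,1.6,18],"turn":[-0.005,0,0]},{"claw":0.35,"linear":[0.2,1.6,18],"turn":[-0.005,0,0]}], "force": 55}}

```text
time_s: 13.18
ee_pos: [0.564, 0.0717, 0.0833]
eef_rot: [3.14, -0.001, 1.425]
force: [0.1, 0.0, -0.7]
grip_width: 0.0429
```

```bash
python3 - <<'E'
from h import *
print(go(.5638,.0727,.068,1.426))
cv2.imwrite("pics/s11.png",vision.camera("side"));crop("pics/s11.png","pics/s11b.png",220,140,120,100,6)
E
```

```text
([1.0, -0.4, 15.3], [0.001, -0.001, -0.001])
```

View pics/s11b.png

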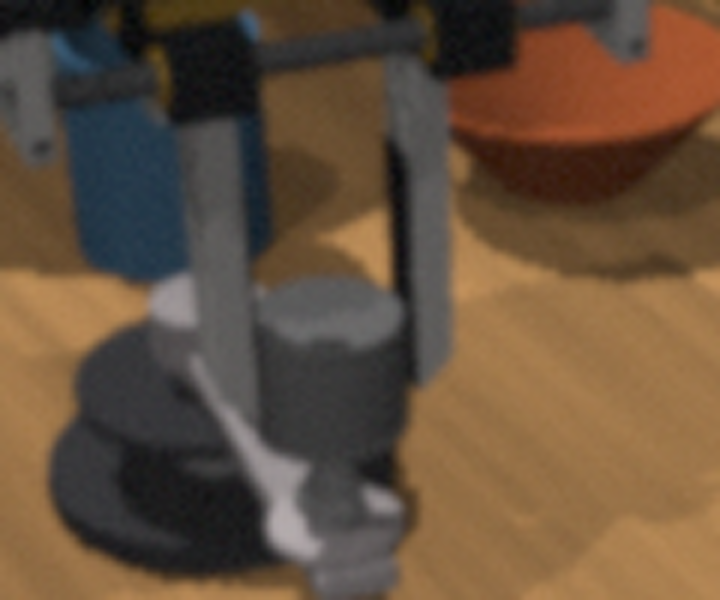

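The stud (column ~335) lies right under the cap (column ~333). Lowering over it.

{"fn": "play_rows", "kwargs": {"moves": [{"claw":0.35,"linear":[0.6,0,6],"turn":[0,0,0]},{"claw":0.35,"linear":[0.6,0,12],"turn":[0,0,0]},{"claw":0.35,"linear":[0.6,0,15],"turn":[0,0,0]},{"claw":0.35,"linear":[0.6,0,15],"turn":[0,0,0]}]}}

```text
time_s: 13.72
ee_pos: [0.564, 0.0723, 0.0682]
eef_rot: [3.141, -0.001, 1.425]
force: [-0.2, -0.0, -0.9]
grip_width: 0.0427
```

```bash
python3 - <<'E'
from h import *
print(go(.5638,.0727,.050,1.426),get_obs()["force"],get_obs()["moment"])
E
```

```text
([0.3, -0.3, 18.2], [0.001, -0.001, -0.001]) [-0.24241981 -0.02761923 -0.90429082] [-0.00630428 -0.06776056  0.03897662]
```

{"fn": "play_rows", "kwargs": {"moves": [{"claw":0.35,"linear":[0.3,0,3],"turn":[0,0,0]},{"claw":0.35,"linear":[0.3,0,6],"turn":[0,0,0]},{"claw":0.35,"linear":[0.3,0,8],"turn":[0,0,0]}]}}

```text
time_s: 14.1
ee_pos: [0.5649, 0.0728, 0.0612]
eef_rot: [3.138, -0.002, 1.425]
force: [-1.4, 1.7, 16.0]
grip_width: 0.0431
```

{"fn": "play_rows", "kwargs": {"moves": [{"claw":0.35,"linear":[0,0,2],"turn":[0,0,0]},{"claw":0.35,"linear":[0,0,4],"turn":[0,0,0]}]}}

```text
time_s: 14.35
ee_pos: [0.5665, 0.0732, 0.0594]
eef_rot: [3.134, -0.003, 1.425]
force: [-1.6, 1.5, 15.3]
grip_width: 0.0432
```

{"fn": "play_rows", "kwargs": {"moves": [{"claw":0.35,"linear":[0,-1,3],"turn":[0.005,0,0]},{"claw":0.35,"linear":[0,-2,5],"turn":[0.007,0,0]}], "force": 60}}

```text
time_s: 14.6
ee_pos: [0.5655, 0.0736, 0.0557]
eef_rot: [3.139, -0.004, 1.425]
force: [-1.2, 0.1, 7.0]
grip_width: 0.043
```

```bash
python3 - <<'E'
from h import *
print(go(.5640,.0727,.050,1.426),get_obs()["force"],get_obs()["moment"])
cv2.imwrite("pics/s12.png",vision.camera("side"));crop("pics/s12.png","pics/s12b.png",220,140,120,100,6)
cv2.imwrite("pics/w12.png",vision.camera("wrist"))
E
```

```text
([-1.2, -1.3, 5.7], [0.003, -0.004, -0.001]) [-1.1579528   0.09055073  6.96372533] [ 0.08694048  0.07175937 -0.00229326]
```

View pics/s12b.png

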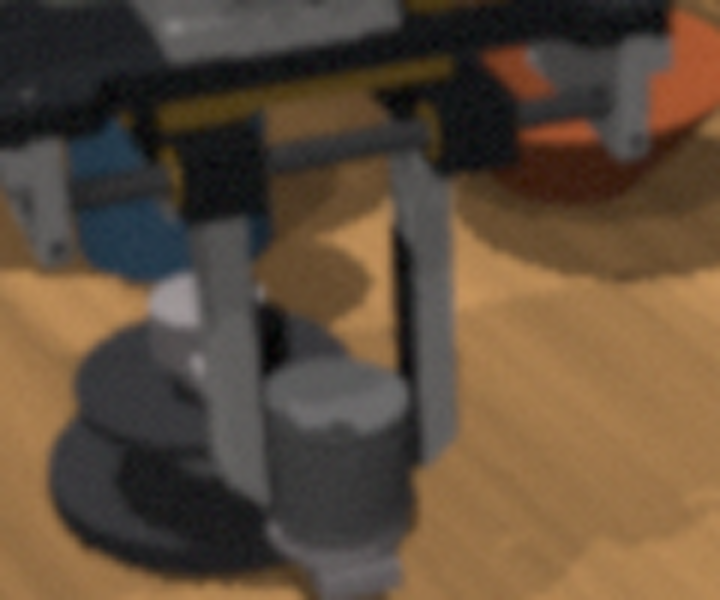

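View pics/w12.png

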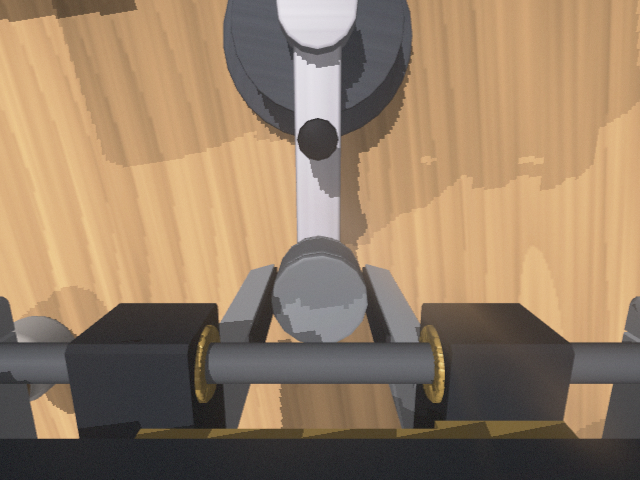

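{"fn": "play_rows", "kwargs": {"moves": [{"claw":0.35,"linear":[-0.5,-1,3],"turn":[0,0,0]},{"claw":0.35,"linear":[-0.5,-1.3,5],"turn":[0,0,0]},{"claw":0.35,"linear":[-0.5,-1.3,7],"turn":[0,0,0]}]}}

```text
time_s: 15.08
ee_pos: [0.5647, 0.0733, 0.0498]
eef_rot: [3.137, -0.004, 1.425]
force: [-4.5, -0.6, 31.5]
grip_width: 0.0424
```

{"fn": "play_rows", "kwargs": {"moves": [{"claw":0.35,"linear":[0,0,2],"turn":[0,0,0]},{"claw":0.35,"linear":[0,0,2],"turn":[0,0,0]}]}}

```text
time_s: 15.32
ee_pos: [0.5659, 0.0731, 0.05]
eef_rot: [3.134, -0.004, 1.426]
force: [-3.5, -2.0, 22.8]
grip_width: 0.0426
```

```bash
python3 - <<'E'
from h import *
print(go(.5640,.0727,.050,1.426),get_obs()["force"],get_obs()["moment"])
cv2.imwrite("pics/s13.png",vision.camera("side"));crop("pics/s13.png","pics/s13b.png",220,140,120,100,6)
cv2.imwrite("pics/w13.png",vision.camera("wrist"))
E
```

```text
([-0.7, -1.8, 0.0], [0.008, -0.004, -0.0]) [-3.52126435 -1.95310035 22.82940116] [-0.19987687  1.06690584  0.15575528]
```

View pics/s13b.png

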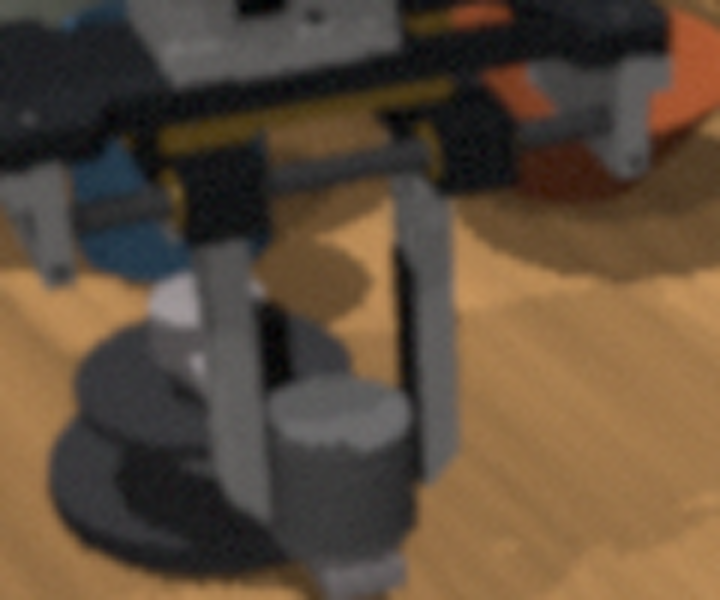

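View pics/w13.png

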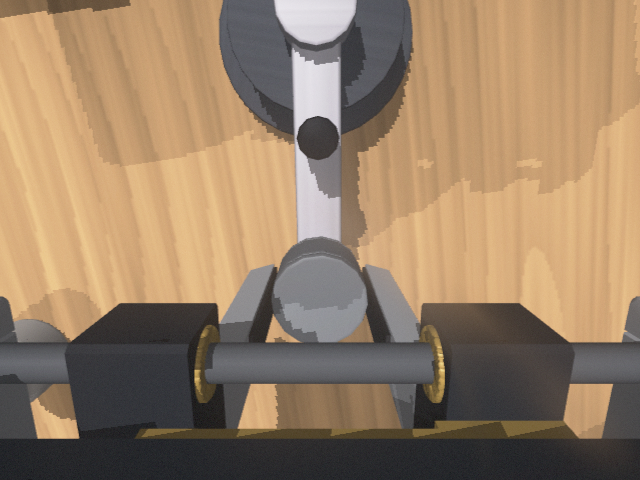

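The cap is home: the force dropped after 16 N, then it met a hard stop at z 0.050. I'm pushing the arm slightly in +x, away from its stop (3.5 N), so I'll cancel that while keeping the down-push.

{"fn": "play_rows", "kwargs": {"moves": [{"claw":0.35,"linear":[0,-2,2],"turn":[0.008,0,0]},{"claw":0.35,"linear":[0,-3.5,2],"turn":[0.008,0,0]},{"claw":0.35,"linear":[0,-3.5,2.2],"turn":[0.008,0,0]}]}}

```text
time_s: 15.8
ee_pos: [0.5641, 0.0735, 0.05]
eef_rot: [3.137, -0.005, 1.425]
force: [-0.6, -1.2, 20.9]
grip_width: 0.043
```

```bash
python3 - <<'E'
from h import *
o=get_obs();print(o["ee_pos"],o["eef_rot"],o["force"],o["moment"])
cv2.imwrite("pics/w14.png",vision.camera("wrist"))
o=get_obs();print(o["ee_pos"],o["eef_rot"],o["force"])
E
```

```text
[0.56410359 0.07345761 0.05004019] [ 3.13702777 -0.0047511   1.42524248] [-0.60340953 -1.20988565 20.89125417] [-0.25133117  0.32840544 -0.06196871]
[0.56410236 0.07346657 0.05002426] [ 3.13708179 -0.00471184  1.42538037] [-0.25868712 -0.49549613 21.03623688]
```

View pics/w14.png

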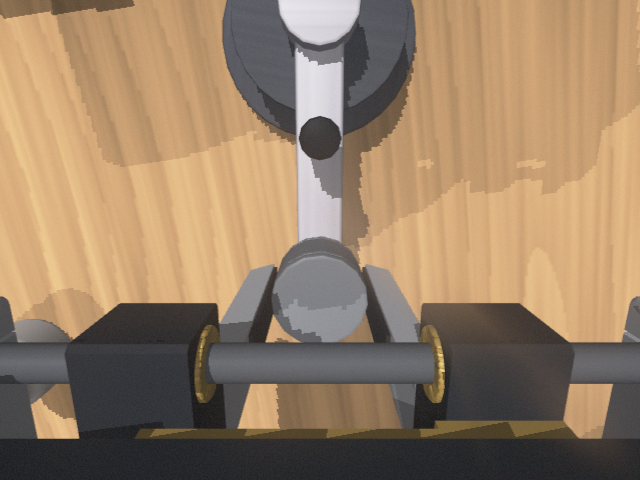

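Lateral force is now about zero, with 21 N down. A small extra nudge towards the stop will confirm the seating.

{"fn": "play_rows", "kwargs": {"moves": [{"claw":0.35,"linear":[0,-2.5,2.2],"turn":[0.004,0,0]},{"claw":0.35,"linear":[0,-3,2.2],"turn":[0.004,0,0]},{"claw":0.35,"linear":[0,-3,2.2],"turn":[0.004,0,0]}]}}

```text
time_s: 16.23
ee_pos: [0.5637, 0.0736, 0.0501]
eef_rot: [3.134, -0.005, 1.425]
force: [5.5, -1.5, 16.7]
grip_width: 0.0432
```

```bash
python3 - <<'E'
from h import *
o=get_obs();print(o["ee_pos"],o["eef_rot"],o["force"],o["moment"])
cv2.imwrite("pics/w15.png",vision.camera("wrist"));cv2.imwrite("pics/s15.png",vision.camera("side"));cv2.imwrite("pics/t15.png",vision.camera("top"))
crop("pics/s15.png","pics/s15b.png",220,140,120,100,6)
o=get_obs();print(o["ee_pos"],o["force"])
T=pose(o)
for n,uv,z in(("knob",(318,137),.096),):
    p=atz("wrist",uv,z,T);d=p[:2]-[.5826,.2014];print(p,np.arctan2(d[1],d[0]))
E
```

```text
[0.56367528 0.0735977  0.05013358] [ 3.13439817 -0.00548986  1.42517492] [ 5.50876289 -1.45027467 16.67075625] [-0.44394839 -0.97283978 -0.08925759]
[0.56367257 0.07357077 0.05014562] [ 5.3162394  -1.48463021 16.53389838]
[0.57372061 0.14309795 0.096     ] -1.7219347020579152
```

View pics/w15.png

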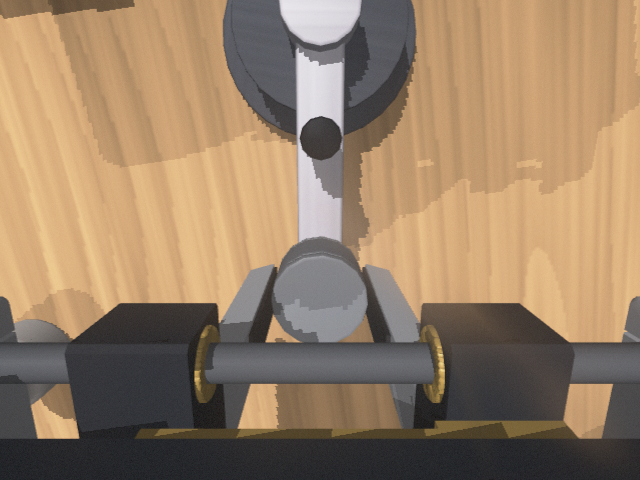

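View pics/t15.png

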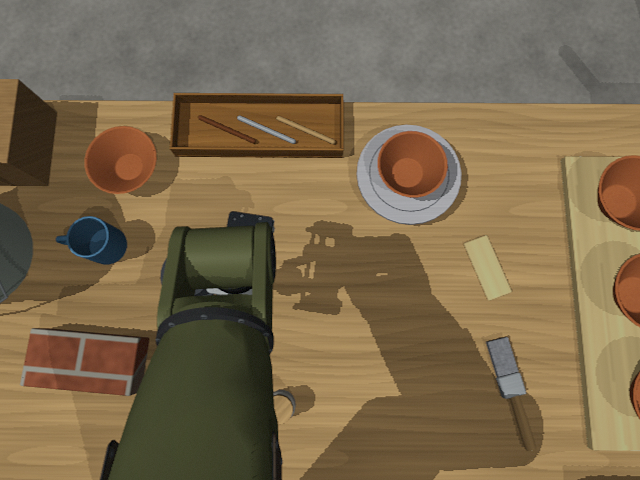

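View pics/s15b.png

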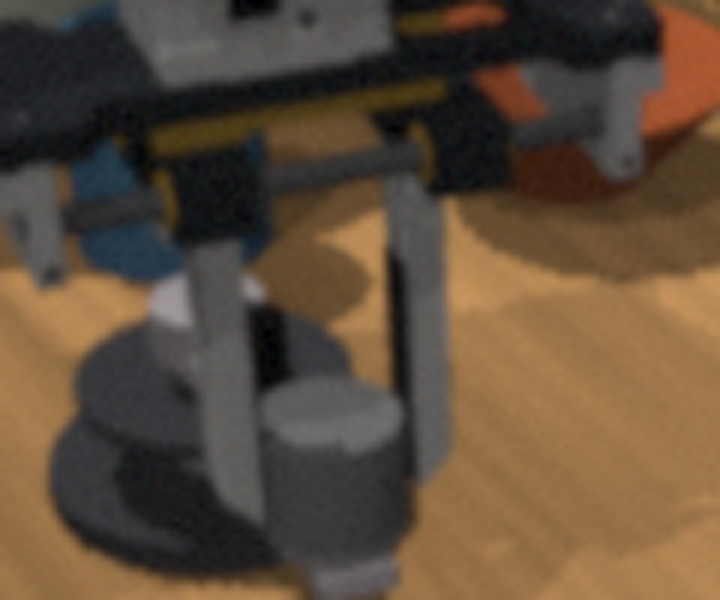

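The nudge built 5.5 N over only 0.4 mm, so the arm is at its end stop. Setting the final hold: firm down-push with a slight bias toward the stop.

{"fn": "play_rows", "kwargs": {"moves": [{"claw":0.35,"linear":[0,-1.4,3],"turn":[0,0,0]},{"claw":0.35,"linear":[0,-1.4,3],"turn":[0,0,0]},{"claw":0.35,"linear":[0,-1.4,3],"turn":[0,0,0]},{"claw":0.35,"linear":[0,-1.4,3],"turn":[0,0,0]},{"claw":0.35,"linear":[0,-1.4,3],"turn":[0,0,0]},{"claw":0.35,"linear":[0,-1.4,3],"turn":[0,0,0]}]}}

```text
time_s: 17.12
ee_pos: [0.5643, 0.0735, 0.05]
eef_rot: [3.129, -0.006, 1.425]
force: [-0.9, -2.3, 25.9]
grip_width: 0.043
```

```bash
python3 - <<'E'
from h import *
for _ in range(3):
    o=get_obs();print(o["time_s"],o["ee_pos"],o["force"],o["grip_width"]);vision.camera("side")
E
```

```text
17.125 [0.56434282 0.07350246 0.04999593] [-0.87905257 -2.32291203 25.85710797] 0.04301147211994136
17.175 [0.56434556 0.07349669 0.04999676] [-1.57658926 -2.91427165 26.53651316] 0.04286389821831183
17.225 [0.56434345 0.07350051 0.04998275] [-1.69325793 -1.31662809 25.90567304] 0.0428355501686823
```

{"fn": "play_rows", "kwargs": {"moves": [{"claw":0.35,"linear":[0,-2.5,3],"turn":[0.006,0,0]},{"claw":0.35,"linear":[0,-2.5,3],"turn":[0.006,0,0]},{"claw":0.35,"linear":[0,-2.5,3],"turn":[0.006,0,0]},{"claw":0.35,"linear":[0,-2.5,3],"turn":[0.006,0,0]},{"claw":0.35,"linear":[0,-2.5,3],"turn":[0.006,0,0]},{"claw":0.35,"linear":[0,-2.5,3],"turn":[0.006,0,0]}]}}

```text
time_s: 18.02
ee_pos: [0.5641, 0.0736, 0.05]
eef_rot: [3.129, -0.007, 1.425]
force: [-1.3, -1.8, 26.6]
grip_width: 0.0431
```

```bash
python3 - <<'E'
from h import *
for _ in range(3):
    o=get_obs();print(o["time_s"],o["ee_pos"],o["force"],o["grip_width"]);vision.camera("side")
E
```

```text
18.025 [0.56407965 0.07357348 0.04995412] [-1.33346527 -1.82129848 26.56053768] 0.043062225291705926
18.075 [0.56410382 0.07357407 0.04999   ] [-0.71546002 -2.49184265 26.73396414] 0.04269812309780073
18.125 [0.56408278 0.07356318 0.04998221] [-0.94589869 -1.91942691 27.07998174] 0.042760234061988464
```

{"fn": "play_rows", "kwargs": {"moves": [{"claw":0.35,"linear":[0,-3,2.8],"turn":[0,0,0]},{"claw":0.35,"linear":[0,-3,2.8],"turn":[0,0,0]},{"claw":0.35,"linear":[0,-3,2.8],"turn":[0,0,0]},{"claw":0.35,"linear":[0,-3,2.8],"turn":[0,0,0]},{"claw":0.35,"linear":[0,-3,2.8],"turn":[0,0,0]},{"claw":0.35,"linear":[0,-3,2.8],"turn":[0,0,0]}]}}

```text
time_s: 18.92
ee_pos: [0.5639, 0.0736, 0.0502]
eef_rot: [3.122, -0.007, 1.425]
force: [3.7, -2.4, 24.4]
grip_width: 0.0428
```

```bash
python3 - <<'E'
from h import *
for _ in range(4):
    o=get_obs();print(o["time_s"],o["ee_pos"],o["force"],o["grip_width"]);vision.camera("side")
E
```

```text
18.925 [0.56389411 0.07360689 0.05015589] [ 3.6726126  -2.44319011 24.37289576] 0.04280802736004984
18.975 [0.56390836 0.07360833 0.0501649 ] [ 3.51472681 -2.40354295 23.6773798 ] 0.04261289685407661
19.025 [0.56390303 0.07360759 0.05015957] [ 3.4468341  -2.99941682 23.0180604 ] 0.04272591662895246
19.075 [0.5638904  0.07362016 0.05016162] [ 2.19360113 -3.84608581 22.8286372 ] 0.0428551706548112
```

Steady at 23–24 N down, about 3 N towards the stop, gripper on the cap. Handing in.

```bash
python3 -c "
from station import hand_in
print(hand_in())"
```

```text
the job is handed in; nothing more can be done
None
```

I swung the hand-rest arm out to its end stop, then fetched the cap and pressed it over the stud until it snapped home. I handed in at about 19 s with the gripper still on the cap, holding it down.

**Last checks**
- **Cap:** It met the balls at about 16 N, then the force dropped to 7 N and it stopped hard. The height drop of 63.5 mm from the table pick-up matches the 64 mm seat height. The last readings show 23–24 N down, and the cap did not slip in the grip.
- **Arm:** It is at the end stop. It would not move under a 46 N push, and a final nudge built 5.5 N over only 0.4 mm. The joint angle itself I could only estimate from images, at about 1.38 ± 0.03 against the stop at 1.40.
- **Bowl:** I did not touch it, and it looks unchanged in the last top view.

**What went wrong or disagreed**
- **Finger length:** The real finger ends sit about 22 mm short of the reported TCP. Because of this, one finger rode over the knob on the first swing, after the arm had already seated.
- **Hard push:** On the second swing I did not know the arm was already seated, and pushed it against the stop at 46 N through a finger for a moment. I backed off at once. The 40 N limit is stated for the arm and gripper body, and the 120 N wrist limit was not approached.
- **Start angle:** The arm started part-way out, at about 0.42 rad by my estimate, rather than folded at 0.

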